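# Set out a pipe branch for assembly

## Task

Set out the pipe branch on the grey layout board in the order it will be joined to the valve fixed there, with left, right and behind as seen from the robot: the straight connector to the right of the valve, then the tee, with its side outlet pointing straight behind (away from the robot), so that the connector lies between valve and tee, then the elbow to the right of the tee with its free mouth pointing to the front, and the end cap behind the tee, its open mouth facing the tee's side outlet. Lay every piece flat, in line with the valve, its mouth squarely facing its neighbour's with a gap of 12 mm between them, and do not move the flux jar on the plywood board.

Things in the scene. Friction and masses are not known exactly. Their poses are not given: they have to be found in the camera images.
- board: Fixed grey layout board, 220 mm (x) by 340 mm (y), 12 mm thick, in the left or right half of the bench. Origin: centre of its underside. x points behind (away from the robot), y to the left; turned by up to 12 degrees.
- valve: Fixed brass shut-off valve, steel lever on top, near the grey board's left end. Origin: on the board's top, under the valve's middle; x behind, y left; turned up to 3 degrees on the board. Bore along y, 16 mm above the board, 32 mm collars; mouths at y = +35 and -35 mm (-35, the right one, is built on). Lever 48 mm above the board, from y = -10 to +66 mm.
- straight: Loose straight connector, 64 mm long along its y, same both ways round: 24 mm copper tube, at each end an eight-sided brass collar, 18 mm long, 32 mm across flats, one flat down and flats at both sides. Origin: underside, middle; bore 16 mm above it; mouths at y = +32 and -32 mm. 130 g. Grip across x at its middle, 24 mm wide.
- tee: Loose copper tee with three arms, each ending in an 18 mm long brass collar as on the connector (32 mm across flats, also 32 mm high). Origin: underside, below where the arms meet; mouths at y = +40 and -40 mm (the run) and x = +40 mm (side outlet), 16 mm above it. 200 g. Grip a run arm across x at its collar, 31 mm from the origin.
- elbow: Loose copper right-angle elbow with two arms, each ending in an 18 mm long brass collar, 32 mm across flats and high. Origin: underside, below the corner where the arms meet; mouths at y = +40 mm (to face the tee) and x = -40 mm (the free mouth), 16 mm above it. 160 g. Grip the y arm across x at its collar, 31 mm from the origin.
- cap: Loose end cap, 34 mm long along its x: eight-sided brass collar, 32 mm across flats and high, from x = -17 (open mouth) to +5 mm, then a closed copper dome, 27 mm across, to x = +17 mm. Origin: underside, middle of the length. 90 g. Grip across y at the collar, x = -6 mm.
- tray: Fixed plywood board, 250 mm (x) by 280 mm (y), 12 mm thick, in the other half of the bench. The four loose pieces start on it in any order, each turned by up to 60 degrees either way from its named directions (x behind, y left). Origin: centre of its underside.
- flux_jar: White flux jar with a dark lid, 36 mm diameter, 32 mm high, in the middle of the plywood board among the pieces; not to be moved. Origin: centre of its underside.

How it is judged (in metres and radians):
At the end, for the whole second after the job is handed in: The four pieces lie flat on the grey board as described, at rest and released, each turned right within 12 degrees; every gap is 12 mm within 10 mm, and each piece is in line within 10 mm (tee 14, elbow 12; tee 163 mm from the valve within 20). The flux jar has not moved (x of straight in the frame of valve between -0.01 and 0.01 m and y of straight in the frame of valve between -0.089 and -0.069 m and y of straight in the frame of tee between 0.074 and 0.094 m and x of tee in the frame of valve between -0.014 and 0.014 m and y of tee in the frame of valve between -0.183 and -0.143 m and x of straight in the frame of tee between -0.014 and 0.014 m and x of elbow in the frame of tee between -0.012 and 0.012 m and y of elbow in the frame of tee between -0.102 and -0.082 m and y of tee in the frame of elbow between 0.082 and 0.102 m and x of tee in the frame of elbow between -0.018 and 0.018 m and x of cap in the frame of tee between 0.059 and 0.079 m and y of cap in the frame of tee between -0.01 and 0.01 m and x of tee in the frame of cap between -0.079 and -0.059 m and angle between the y axis of each of straight, tee and the y axis of valve, either way round below 0.21 rad and angle between each of straight, tee, elbow, cap's own z axis and vertical below 0.12 rad and z of straight in the frame of board between 0.006 and 0.018 m and linear speed of each of straight, tee, elbow, cap below 0.01 m/s and angular speed of each of straight, tee, elbow, cap below 0.1 rad/s and z of tee in the frame of board between 0.006 and 0.018 m and angle between the y axis of each of elbow, cap and the y axis of tee, either way round below 0.21 rad and z of elbow in the frame of board between 0.006 and 0.018 m and z of cap in the frame of board between 0.006 and 0.018 m); the robot touches nothing.
It fails at once if the flux jar was moved (distance of flux_jar from where it was at the start of the episode above 0.015 m).
It also fails if it takes over 102 s, if anything falls off the work surface, if the arm or the gripper's body presses on something with over 40 N, if the wrist force passes 120 N, or if a joint passes its speed limit or range.

## Robot

A 6-joint arm with a two-finger parallel gripper is mounted at the origin on the work surface. World frame = base frame: x ahead of the robot, y to its left, z up, the work surface at z = 0. Lengths are in m, angles in degrees, forces in N, time in s.
With the tool pointing down it reaches from about 0.25 to 0.725 m from the base axis. Payload 9.7 kg.
Tool frame: the origin (TCP) lies at the very end of the fingers, on their centre line; the grasp point (between the pads) lies 19 mm behind it; x points along the fingers, y is the direction in which the jaws open and shut, and the axes are right-handed (so a half turn about x gives the same grasp; the last joint's range is limited). The gripper opens to 85 mm and grips with 20 to 120 N. Pads are 22 mm wide; open, the fingers measure 114 mm over their backs; the gripper's body (76 mm by 85 mm) begins 54 mm behind the grasp point. The pads swing forward as they close: fully open they stand 13 mm farther back than shut.
Start: joints at [-67.093, 4.979, 10.078, 95.1, 0, 90], TCP at [0.214, -0.507, 0.231] pointing down, gripper open.
Joint ranges: [-179.16, 179.16], [-48.56, 103.87], [-65.8, 70.77], [-126.05, 130.52], [-82.76, 87.17], [-180, 180]. Speed limits (degrees/s): [127.2, 127.2, 147.25, 180, 180, 180].

## Interface

Orientations are given as [roll, pitch, yaw] about the fixed x, y, z axes, in that order (R = Rz(yaw) Ry(pitch) Rx(roll)).
In Python, from workcell import get_obs, cams, bot gives the robot as it stands.
- The arm moves only by the tool apply_moves, never from a script. Its argument "rows" is a list that holds one entry, the list of rows, each a list of 7 numbers: the shift along the tool's x, y, z in mm, then the turn, a rotation vector about the tool's x, y, z in rad, then the opening, from 0 (shut) to 1 (fully open). A call has 1 to 20 rows; each row is the pose to reach, as a shift and turn from the pose measured when the call began, along the tool's axes at that moment; what a row does not reach only later rows make up. A row lasts 1/10 s, in which the tool goes at most 50 mm and 8.59 degrees, less where a joint would pass 70% of its speed; a pose out of reach is approached as far as the arm can. A call with a gripper value outside its range is refused whole. The fingers move at their own pace and stop on an object; "newtons" is the grip in N (left out, the last holds). Time passes only in rows, so rows that repeat a pose let the fingers close. It gives the time, the measured TCP pose, the force and the opening at its end, in the units of the state.
- get_obs(): the state, without advancing time (a new reading comes with each control period).
- cams.camera(name): name is "scene" or "top" or "wrist"; returns a dict with "pixels" (400x640x3 uint8, red, green, blue), "range_z" (400x640 float32, m along the optical axis (not along the pixel's ray), 0 where there is no reading), "fx", "fy", "cx", "cy" (pixels), "D" ([k1, k2, p1, p2, k3] as OpenCV has them; the pictures are not rectified), "eye" and "attitude" of the camera in the world. Camera axes: x right, y up, looking along -z (the intrinsics and any distortion apply to the point x, -y, -z); pixel columns grow to the right and rows downward; lengths in m; the calibration is good to about 2 mm. A picture is of the moment at which its call begins.
- bot.job_done(): hands the job in, once; it reports no verdict.
Trained networks look in a picture, given as the dict that the camera call returned (one of the last four; its "shot" number tells which), for a name from the list of things; names that differ only in an ending like _2 or _b are one class to them, and where a whole thing is asked for, a point or a joint stands for the part that bears it (a point fixed in the world has none). Each returns a list of dicts, best first, with "confidence" (0 to 1); they miss things now and then, are a little off and sometimes report something else, mostly with a low value. They report only what shows in the picture. A call takes as long as a camera call.
- cams.find_in(label, picture): "at" ([x, y, z] in m, in world coordinates, good to about 4 mm: the middle of the surface that is visible of it).
The state is a dict: "time": time; "q": joint angles; "qd": joint speeds; "joint_efforts": joint torques, N m; "ee_pos": TCP position; "tcp_rot": TCP orientation; "wrist_force": force on the tool from outside, world axes, zero at the start; "torque": the same for the moment, N m; "opening": finger opening in m.
Only numpy, scipy, OpenCV 4.12 (cv2) and the standard library are available. Lean on these libraries where they do the work, as an engineer would, in place of code of your own. Each camera call takes 0.05 s, during which the arm holds its last target.

## Working session

There is one attempt and no reset: what is moved stays moved. The work goes in short steps, Python scripts to look and compute and a tool call to move; the robot and the scene stay as the last step left them, time stands still between calls to the robot, and variables do not carry over. Pictures are saved under pics/ and viewed, and the job is handed in when it is done.

Besides the shell and the picture viewer there is one more tool, called by a JSON object that holds its "name" and its "arguments". apply_moves: Moves the arm, as the interface text tells. Its arguments: {"type":"object","properties":{"rows":{"type":"array"},"newtons":{"type":"number"}},"required":["rows"]}

```bash
ls; mkdir -p pics; python3 - <<'E'
from workcell import get_obs,cams,bot
import cv2,numpy as np,pickle
print(get_obs())
for n in ["top","scene"]:
    p=cams.camera(n); cv2.imwrite(f"pics/{n}0.png",p["pixels"][:,:,::-1]); pickle.dump(p,open(f"{n}0.pkl","wb"))
    print(n,{k:p[k] for k in p if k not in("pixels","range_z")})
    for l in ["board","valve","straight","tee","elbow","cap","tray","flux_jar"]:
        for d in cams.find_in(l,p)[:2]: print(l,d)
E
```

```text
pics
{'time': 0.0, 'q': array([-6.70939906e+01,  5.01282018e+00,  1.00334501e+01,  9.50996927e+01,
       -1.36721891e-03,  9.00013102e+01]), 'qd': array([-0.0570402 , -0.00579363,  0.02488967, -0.06003132,  0.01828105,
       -0.0218276 ]), 'joint_efforts': array([ 1.53501340e-03, -5.20387495e+01,  4.64803290e+01,  1.62688340e-02,
        9.15648366e-05,  8.68364282e-06]), 'ee_pos': array([ 0.21397381, -0.50641625,  0.23055758]), 'tcp_rot': array([-89.0079832 ,  89.9209254 , 113.89671689]), 'wrist_force': array([ 0.3857121 , -0.78252296, -0.5549299 ]), 'torque': array([-0.01190233, -0.01986929, -0.00716933]), 'opening': 0.08564538928131449}
top {'fx': 499.41173103858813, 'fy': 499.41173103858813, 'cx': 318.2145022140041, 'cy': 195.3771607122421, 'D': array([-0.13102216,  0.        ,  0.        ,  0.        ,  0.        ]), 'eye': array([0.40504912, 0.02157664, 1.28335017]), 'attitude': array([  5.23925225,   0.76706757, -88.30636599]), 'shot': 1}
board {'at': [0.495, 0.2206, 0.0112], 'confidence': 0.8}
valve {'at': [0.4844, 0.3525, 0.0435], 'confidence': 0.69}
straight {'at': [0.571
[... 600 characters left out ...]
 0.        , 0.        , 0.        ]), 'eye': array([ 1.15820888, -0.40561921,  0.88162376]), 'attitude': array([43.4830255 , -0.62698864, 54.68037066]), 'shot': 2}
board {'at': [0.5072, 0.2021, 0.0113], 'confidence': 0.76}
valve {'at': [0.4879, 0.353, 0.0373], 'confidence': 0.76}
straight {'at': [0.5761, -0.2987, 0.0422], 'confidence': 0.97}
tee {'at': [0.4847, -0.1537, 0.0379], 'confidence': 0.65}
elbow {'at': [0.4489, -0.2608, 0.0425], 'confidence': 0.96}
cap {'at': [0.5943, -0.1414, 0.0394], 'confidence': 0.51}
tray {'at': [0.5459, -0.2279, 0.0125], 'confidence': 0.69}
tray {'at': [0.5944, -0.1445, 0.0375], 'confidence': 0.43}
flux_jar {'at': [0.5305, -0.212, 0.0404], 'confidence': 0.73}
```

```bash
cat > h.py <<'E'
import numpy as np,cv2,pickle
from scipy.spatial.transform import Rotation as R
def cloud(p):
    H,W=p["range_z"].shape
    K=np.array([[p["fx"],0,p["cx"]],[0,p["fy"],p["cy"]],[0,0,1]])
    uv=np.stack(np.meshgrid(np.arange(W),np.arange(H)),-1).reshape(-1,1,2).astype(float)
    n=cv2.undistortPoints(uv,K,np.array(p["D"],float)).reshape(H,W,2)
    z=p["range_z"]; c=np.stack([n[...,0]*z,-n[...,1]*z,-z],-1)
    w=c@R.from_euler("xyz",p["attitude"],degrees=True).as_matrix().T+p["eye"]
    w[z==0]=np.nan
    return w
def ortho(p,x0,x1,y0,y1,s=1000.,zs=0.037):
    """colour ortho image of plane z=zs; row = behind->front, col = left->right"""
    hs,ws=int((x1-x0)*s),int((y1-y0)*s)
    X=x1-np.arange(hs)/s; Y=y1-np.arange(ws)/s
    P=np.stack(np.broadcast_arrays(X[:,None],Y[None,:],np.full((hs,ws),zs)),-1)
    c=(P-p["eye"])@R.from_euler("xyz",p["attitude"],degrees=True).as_matrix()
    c=c*[1,-1,-1]
    K=np.array([[p["fx"],0,p["cx"]],[0,p["fy"],p["cy"]],[0,0,1]])
    q,_=cv2.projectPoints(c.reshape(-1,3),np.zeros(3),np.zeros(3),K,np.array(p["D"],float))
    q=q.reshape(hs,ws,2).astype(np.float32)
    return cv2.remap(np.ascontiguousarray(p["pixels"][:,:,::-1]),q[...,0],q[...,1],cv2.INTER_LINEAR)
E
python3 - <<'E'
from h import *
p=pickle.load(open("top0.pkl","rb"))
a=ortho(p,.38,.68,-.37,-.07,2000,.030); cv2.imwrite("pics/tr.png",a)
b=ortho(p,.32,.68,.02,.42,1600,.030); cv2.imwrite("pics/bd.png",b)
w=cloud(p)
for z0 in (.0,.012): 
    m=abs(w[...,2]-z0)<.004; print(z0,np.median(w[m],0))
# height map of tray
m=(w[...,2]>.02)
H=np.nan_to_num(w[...,2]); cv2.imwrite("pics/hm.png",np.clip(H*4000,0,255).astype(np.uint8))
E
```

```text
0.0 [ 4.05661308e-01  4.11280354e-02 -2.57416447e-05]
0.012 [0.50951801 0.0669233  0.01200565]
```

View pics/tr.png

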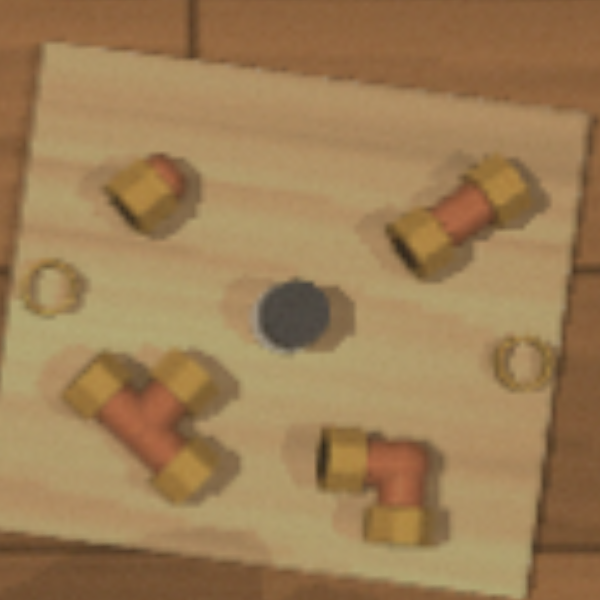

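View pics/bd.png

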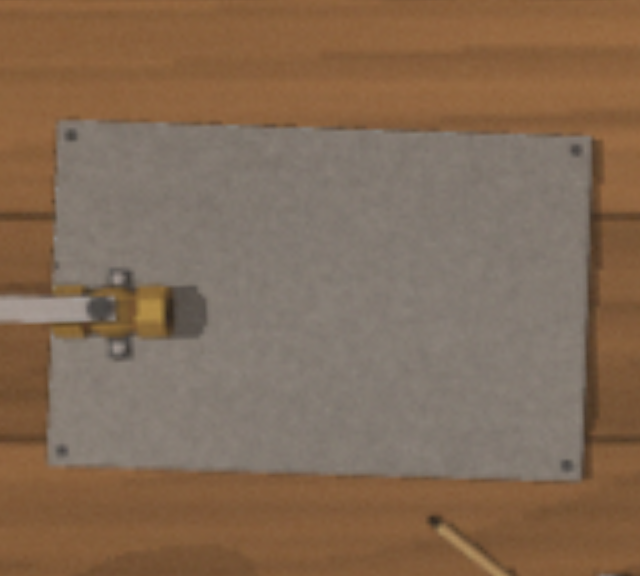

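View pics/hm.png

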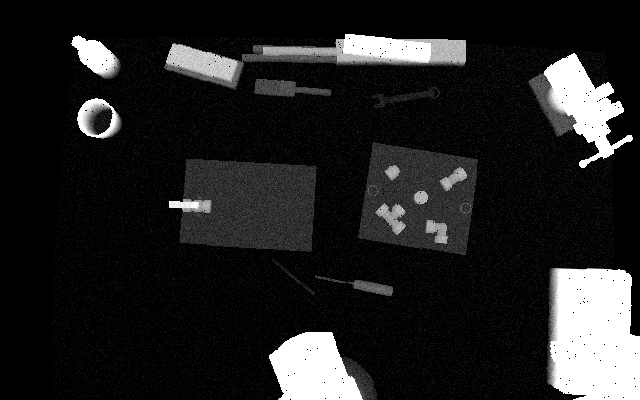

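```bash
cat > fit.py <<'E'
from h import *
from scipy.optimize import least_squares
# part: (kind, axis, a0, a1) in piece frame, mm, bore at z=16
M={"straight":[("o","y",14,32),("o","y",-32,-14),("c","y",-32,32)],
"tee":[("o","y",22,40),("o","y",-40,-22),("o","x",22,40),("c","y",-40,40),("c","x",0,40)],
"elbow":[("o","y",22,40),("o","x",-40,-22),("c","y",0,40),("c","x",-40,0)],
"cap":[("o","x",-17,5),("d","x",5,17)],
"valve":[("o","y",-35,-17),("o","y",17,35)]}
def sd(parts,P):
    out=[]
    for k,ax,a0,a1 in parts:
        i=1 if ax=="y" else 0
        a=P[:,i];b=P[:,1-i];h=P[:,2]-16
        da=np.maximum(a0-a,a-a1)
        if k=="o":
            r=np.max([abs(b),abs(h),(abs(b)+abs(h))/2**.5],0)-16
        elif k=="c": r=np.hypot(b,h)-12
        else: # dome
            r=np.hypot(b,h)-13.5
            da=np.maximum(da,0*da-50) if False else da
        out.append(np.where((da>0)&(r>0),np.hypot(da,r),np.maximum(da,r)))
    return np.min(out,0)
def fit(name,W,x,y,yaw,zb=.012,zmin=.019,rad=.058,free_z=False):
    """W Nx3 world"""
    W=W[np.isfinite(W).all(1)]
    best=None
    p0=np.array([x*1000,y*1000,np.deg2rad(yaw)])
    m=(np.hypot(W[:,0]-x,W[:,1]-y)<rad)&(W[:,2]>zmin)&(W[:,2]<zb+.038)
    Q=W[m]*1000
    def loc(p):
        c,s=np.cos(p[2]),np.sin(p[2]); d=Q-[p[0],p[1],zb*1000]
        return np.stack([c*d[:,0]+s*d[:,1],-s*d[:,0]+c*d[:,1],d[:,2]],1)
    f=lambda p: sd(M[name],loc(p))
    r=least_squares(f,p0,loss="soft_l1",f_scale=1.5,x_scale=[1,1,.02])
    e=f(r.x)
    return r.x[0]/1000,r.x[1]/1000,np.rad2deg(r.x[2]),len(Q),np.median(abs(e))
E
python3 - <<'E'
from fit import *
P={n:pickle.load(open(n+"0.pkl","rb")) for n in("top","scene")}
C={n:cloud(P[n]).reshape(-1,3) for n in P}
init={"cap":(.585,-.145,-48,.03),"straight":(.572,-.301,33,.045),"tee":(.468,-.142,-42,.058),"elbow":(.45,-.272,-2,.058),"valve":(.487,.355,-2,.05)}
for n,(x,y,a,r) in init.items():
    for c in C:
        print(n,c,np.round(fit(n,C[c],x,y,a,rad=r),4))
# edges: board, tray corners via minAreaRect of ortho depth z~.012
w=C["top"]
for nm,s in(("board",1),("tray",-1)):
    m=(abs(w[:,2]-.012)<.003)&(w[:,0]>.3)&(w[:,0]<.68)&(s*w[:,1]>.03)&(s*w[:,1]<.4)
    print(nm,cv2.minAreaRect((w[m][:,:2]*1000).astype(np.float32)))
m=(abs(w[:,2]-.044)<.003)&(np.hypot(w[:,0]-.522,w[:,1]+.212)<.03);print("jar",w[m].mean(0),m.sum())
E
```

```text
cap top [ 5.86700e-01 -1.45500e-01 -4.86693e+01  1.55000e+02  9.35400e-01]
cap scene [ 5.85800e-01 -1.41700e-01 -5.16813e+01  2.67000e+02  8.96900e-01]
straight top [ 5.72100e-01 -2.99000e-01  3.51585e+01  3.13000e+02  1.14060e+00]
straight scene [ 5.71900e-01 -2.96600e-01  3.37182e+01  5.49000e+02  8.36300e-01]
tee top [ 4.66800e-01 -1.39400e-01 -4.53459e+01  4.94000e+02  1.14440e+00]
tee scene [ 4.67200e-01 -1.37100e-01 -4.32817e+01  6.68000e+02  9.35500e-01]
elbow top [ 4.4840e-01 -2.7190e-01 -2.7270e+00  3.5000e+02  1.1945e+00]
elbow scene [ 4.4840e-01 -2.7030e-01 -4.6056e+00  5.1800e+02  1.2548e+00]
valve top [  0.4848   0.3526  -0.4223 255.       1.9985]
valve scene [ 4.8550e-01  3.5450e-01 -7.2100e-02  3.1100e+02  1.8554e+00]
board ((454.78729248046875, 211.26319885253906), (368.5073547363281, 296.8008728027344), 88.2354965209961)
tray ((463.87567138671875, -211.85997009277344), (314.9537353515625, 366.6112060546875), 82.54041290283203)
jar [ 0.52192637 -0.21500509  0.04413202] 114
```

```bash
cat > go.py <<'E'
from h import *
from workcell import get_obs
def go(x,y,z,jaw,verbose=True):
    """rows numbers to bring TCP to x,y,z (m), tool down, jaws along world angle jaw (deg, mod 180; nearest branch, tells both)"""
    o=get_obs(); R0=R.from_euler("xyz",o["tcp_rot"],degrees=True)
    y0=R0.as_matrix()[:,1]; cur=np.rad2deg(np.arctan2(y0[1],y0[0]))
    d=R0.inv().apply(np.array([x,y,z])-o["ee_pos"])*1000
    for k in (0,180):
        a=np.deg2rad(jaw+k); X=np.array([0,0,-1.]);Y=np.array([np.cos(a),np.sin(a),0]);Z=np.cross(X,Y)
        rv=(R0.inv()*R.from_matrix(np.stack([X,Y,Z],1))).as_rotvec()
        print("shift",np.round(d,1),"rv",np.round(rv,3),"angle",np.round(np.rad2deg(np.linalg.norm(rv)),1))
    print("t",round(o["time"],2),"q",np.round(o["q"],1),"jaw",round(cur,1),"pos",np.round(o["ee_pos"],4),"open",round(o["opening"],4),"F",np.round(o["wrist_force"],1))
E
python3 -c "
from go import *
go(.52,-.25,.27,34)"
```

```text
shift [ -38.7 -117.3 -381.7] rv [-1.764  0.    -0.   ] angle 101.1
shift [ -38.7 -117.3 -381.7] rv [ 1.377 -0.    -0.   ] angle 78.9
t 0.9 q [-67.1   5.   10.1  95.1  -0.   90. ] jaw -67.1 pos [ 0.2141 -0.5066  0.2313] open 0.0857 F [ 0.   0.7 -0.9]
```

{"name": "apply_moves", "arguments": {"rows": [[[-38,-117,-381,-1.764,0,0,0.65],[-38,-117,-381,-1.764,0,0,0.65],[-38,-117,-381,-1.764,0,0,0.65],[-38,-117,-381,-1.764,0,0,0.65],[-38,-117,-381,-1.764,0,0,0.65],[-38,-117,-381,-1.764,0,0,0.65],[-38,-117,-381,-1.764,0,0,0.65],[-38,-117,-381,-1.764,0,0,0.65],[-38,-117,-381,-1.764,0,0,0.65],[-38,-117,-381,-1.764,0,0,0.65],[-38,-117,-381,-1.764,0,0,0.65],[-38,-117,-381,-1.764,0,0,0.65],[-38,-117,-381,-1.764,0,0,0.65],[-38,-117,-381,-1.764,0,0,0.65],[-38,-117,-381,-1.764,0,0,0.65]]], "newtons": 45}}

```text
time: 2.4
ee_pos: [0.5194, -0.2506, 0.2693]
tcp_rot: [-17.3, 90.0, -73.4]
wrist_force: [-0.6, -0.8, 0.0]
opening: 0.0556
```

```bash
python3 - <<'E'
from fit import *
from go import go
from workcell import cams
p=cams.camera("wrist"); cv2.imwrite("pics/w1.png",p["pixels"][:,:,::-1]); pickle.dump(p,open("w1.pkl","wb"))
print({k:p[k] for k in p if k not in("pixels","range_z")})
c=cloud(p).reshape(-1,3)
init={"cap":(.586,-.145,-49,.03),"straight":(.572,-.298,34,.045),"tee":(.467,-.139,-45,.058),"elbow":(.4484,-.271,-3,.058)}
for n,(x,y,a,r) in init.items():
    try: print(n,np.round(fit(n,c,x,y,a,rad=r),4))
    except Exception as e: print(n,e)
m=abs(c[:,2]-.012)<.006; print(np.nanmedian(c[m],0))
go(.5721,-.298,.014,34)
E
```

```text
{'fx': 278.5554769135856, 'fy': 278.5554769135856, 'cx': 321.5457968531852, 'cy': 192.6450361405754, 'D': array([0.01193764, 0.        , 0.        , 0.        , 0.        ]), 'eye': array([ 0.48025943, -0.1935401 ,  0.41194343]), 'attitude': array([-15.73220461,  -0.05939126,  33.83190879]), 'shot': 3}
cap [ 5.84000e-01 -1.41700e-01 -4.95283e+01  6.31000e+02  4.44900e-01]
straight [ 5.70700e-01 -2.96100e-01  3.44326e+01  9.55000e+02  3.42800e-01]
tee [ 4.65700e-01 -1.37500e-01 -4.38338e+01  2.12300e+03  4.00300e-01]
elbow [ 4.4730e-01 -2.6890e-01 -4.2719e+00  1.3380e+03  4.4180e-01]
[ 0.52562664 -0.19408164  0.01197149]
shift [255.3  17.3  68.6] rv [-0.003  0.    -0.   ] angle 0.2
shift [255.3  17.3  68.6] rv [ 3.139 -0.    -0.   ] angle 179.8
t 2.45 q [-25.8   9.8  19.7  99.9  -0.   30.4] jaw 33.8 pos [ 0.5195 -0.2506  0.2693] open 0.0554 F [0.5 0.1 0.1]
```

View pics/w1.png

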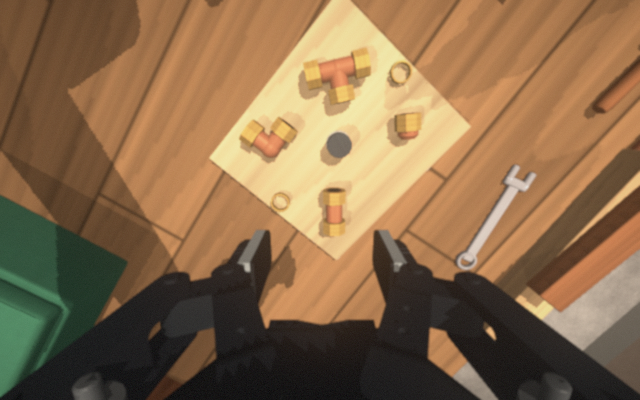

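```bash
python3 -c "
from go import *
go(.571,-.297,.08,34.3);go(.571,-.297,.014,34.3)"
```

```text
shift [189.3  17.   67.2] rv [-0.008  0.    -0.   ] angle 0.5
shift [189.3  17.   67.2] rv [ 3.134 -0.    -0.   ] angle 179.5
t 2.45 q [-25.8   9.8  19.7  99.9  -0.   30.4] jaw 33.8 pos [ 0.5195 -0.2506  0.2693] open 0.0554 F [0.5 0.1 0.1]
shift [255.3  17.   67.2] rv [-0.008  0.    -0.   ] angle 0.5
shift [255.3  17.   67.2] rv [ 3.134 -0.    -0.   ] angle 179.5
t 2.45 q [-25.8   9.8  19.7  99.9  -0.   30.4] jaw 33.8 pos [ 0.5195 -0.2506  0.2693] open 0.0554 F [0.5 0.1 0.1]
```

{"name": "apply_moves", "arguments": {"rows": [[[189,17,67,-0.008,0,0,0.65],[189,17,67,-0.008,0,0,0.65],[189,17,67,-0.008,0,0,0.65],[189,17,67,-0.008,0,0,0.65],[189,17,67,-0.008,0,0,0.65],[189,17,67,-0.008,0,0,0.65],[210,17,67,-0.008,0,0,0.65],[230,17,67,-0.008,0,0,0.65],[245,17,67,-0.008,0,0,0.65],[255,17,67,-0.008,0,0,0.65],[255,17,67,-0.008,0,0,0.65],[255,17,67,-0.008,0,0,0.65]]]}}

```text
time: 3.65
ee_pos: [0.5713, -0.297, 0.0155]
tcp_rot: [26.8, 89.9, -28.9]
wrist_force: [0.5, -0.0, -0.6]
opening: 0.0554
```

```bash
python3 -c "
from go import *
go(.571,-.297,.014,34.3)"
```

```text
shift [ 1.5 -0.3 -0.1] rv [ 0.     0.001 -0.001] angle 0.1
shift [ 1.5 -0.3 -0.1] rv [-3.141e+00  1.000e-03  2.000e-03] angle 180.0
t 3.65 q [-27.5  18.8   2.3  73.4  -0.   28.2] jaw 34.3 pos [ 0.5713 -0.297   0.0155] open 0.0554 F [ 0.5 -0.  -0.6]
```

Close, then lift.

{"name": "apply_moves", "arguments": {"rows": [[[1,0,0,0,0,0,0],[1,0,0,0,0,0,0],[1,0,0,0,0,0,0],[1,0,0,0,0,0,0],[1,0,0,0,0,0,0],[1,0,0,0,0,0,0],[1,0,0,0,0,0,0],[1,0,0,0,0,0,0]]]}}

```text
time: 4.45
ee_pos: [0.5718, -0.2972, 0.0156]
tcp_rot: [29.8, 89.8, -25.9]
wrist_force: [-1.0, 0.5, 4.9]
opening: 0.0226
```

{"name": "apply_moves", "arguments": {"rows": [[[-30,0,0,0,0,0,0],[-60,0,0,0,0,0,0],[-100,0,0,0,0,0,0],[-136,0,0,0,0,0,0],[-136,0,0,0,0,0,0],[-136,0,0,0,0,0,0]]]}}

```text
time: 5.05
ee_pos: [0.5718, -0.2972, 0.152]
tcp_rot: [29.0, 89.8, -26.7]
wrist_force: [-1.2, 0.1, -2.2]
opening: 0.0226
```

```bash
python3 -c "
from go import *
go(.47,.15,.2,0)"
```

```text
shift [ -49.2  168.  -426.6] rv [ 0.599  0.003 -0.003] angle 34.3
shift [ -49.2  168.  -426.6] rv [-2.543  0.004  0.004] angle 145.7
t 5.05 q [-27.5  17.   15.2  87.9   0.   28.2] jaw 34.3 pos [ 0.5718 -0.2972  0.152 ] open 0.0226 F [-1.2  0.1 -2.2]
```

{"name": "apply_moves", "arguments": {"rows": [[[-49,168,-426,0.599,0,0,0],[-49,168,-426,0.599,0,0,0],[-49,168,-426,0.599,0,0,0],[-49,168,-426,0.599,0,0,0],[-49,168,-426,0.599,0,0,0],[-49,168,-426,0.599,0,0,0],[-49,168,-426,0.599,0,0,0],[-49,168,-426,0.599,0,0,0],[-49,168,-426,0.599,0,0,0],[-49,168,-426,0.599,0,0,0],[-49,168,-426,0.599,0,0,0],[-49,168,-426,0.599,0,0,0],[-49,168,-426,0.599,0,0,0],[-49,168,-426,0.599,0,0,0]]]}}

```text
time: 6.45
ee_pos: [0.4705, 0.1483, 0.1993]
tcp_rot: [53.4, 89.8, -36.7]
wrist_force: [0.3, 0.4, -0.6]
opening: 0.0224
```

```bash
python3 - <<'E'
from fit import *
from go import go
from workcell import cams
p=cams.camera("wrist"); cv2.imwrite("pics/w2.png",p["pixels"][:,:,::-1]); pickle.dump(p,open("w2.pkl","wb"))
c=cloud(p).reshape(-1,3)
print(np.round(fit("valve",c,.485,.353,-.4,rad=.05),4))
cv2.imwrite("pics/bd2.png",ortho(p,.42,.55,.2,.4,3500,.028))
cv2.imwrite("pics/bd3.png",ortho(p,.42,.55,.2,.4,3500,.044))
m=(c[:,2]>.03)&(c[:,2]<.042)&(c[:,1]>.28)&(abs(c[:,0]-.485)<.02)
print(np.percentile(c[m][:,1],[0,1,2,5,10]))
go(.485,.274,.1,0)
E
```

```text
[ 4.844e-01  3.526e-01 -9.920e-02  3.360e+02  2.558e-01]
[0.31681192 0.3168225  0.31691449 0.31705261 0.31719567]
shift [  99.2   13.9 -125.9] rv [-0.002  0.002 -0.003] angle 0.3
shift [  99.2   13.9 -125.9] rv [ 3.139e+00 -5.000e-03 -3.000e-03] angle 179.9
t 6.5 q [ 17.6  -3.5  -2.   91.3  -0.2 107.7] jaw -0.1 pos [0.4705 0.1484 0.1994] open 0.0224 F [ 0.  -0.4 -1.2]
```

View pics/w2.png

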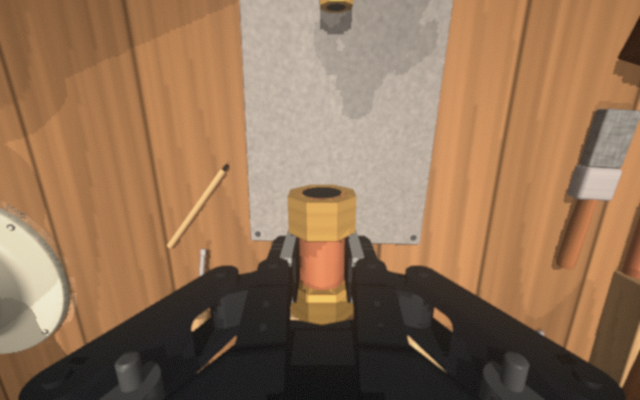

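View pics/bd2.png

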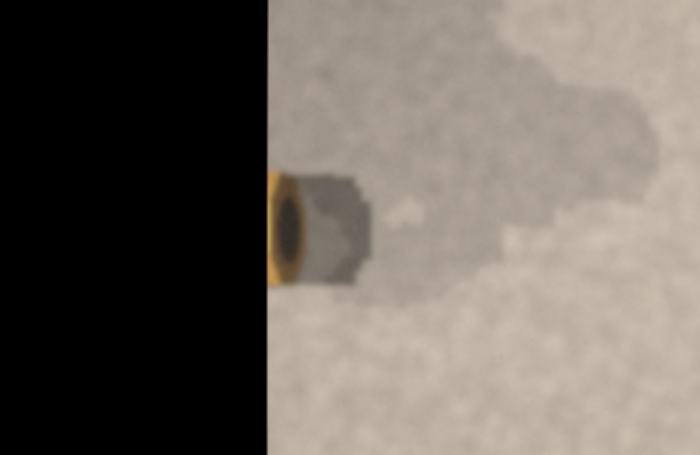

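{"name": "apply_moves", "arguments": {"rows": [[[100,14,-124,0,0,0,0],[100,14,-124,0,0,0,0],[100,14,-124,0,0,0,0],[100,14,-124,0,0,0,0],[100,14,-124,0,0,0,0],[100,14,-124,0,0,0,0]]]}}

```text
time: 7.1
ee_pos: [0.4856, 0.2713, 0.1002]
tcp_rot: [61.7, 89.8, -28.5]
wrist_force: [-0.3, -0.4, -0.2]
opening: 0.0222
```

```bash
python3 - <<'E'
from fit import *
from go import go
from workcell import cams
p=cams.camera("wrist"); cv2.imwrite("pics/w3.png",p["pixels"][:,:,::-1]); pickle.dump(p,open("w3.pkl","wb"))
c=cloud(p).reshape(-1,3)
print(np.round(fit("valve",c,.485,.353,-.1,rad=.05),4))
cv2.imwrite("pics/bd3.png",ortho(p,.42,.55,.2,.42,3000,.028))
print(np.round(fit("straight",c-[0,0,.0835],.485,.273,0,rad=.05),4))
go(.4845,.272,.0165,0)
E
```

```text
[4.845e-01 3.550e-01 1.900e-02 2.774e+03 7.008e-01]
[ 4.847e-01  2.710e-01 -7.830e-02  8.678e+03  9.090e-01]
shift [84.2 -1.7 -0.9] rv [-0.003  0.002 -0.005] angle 0.3
shift [84.2 -1.7 -0.9] rv [ 3.138e+00 -7.000e-03 -2.000e-03] angle 179.8
t 7.15 q [ 29.3   5.1  -4.3  80.5  -0.2 119.5] jaw -0.2 pos [0.4858 0.2712 0.1007] open 0.0223 F [ 0.4 -0.7 -0.5]
```

View pics/w3.png

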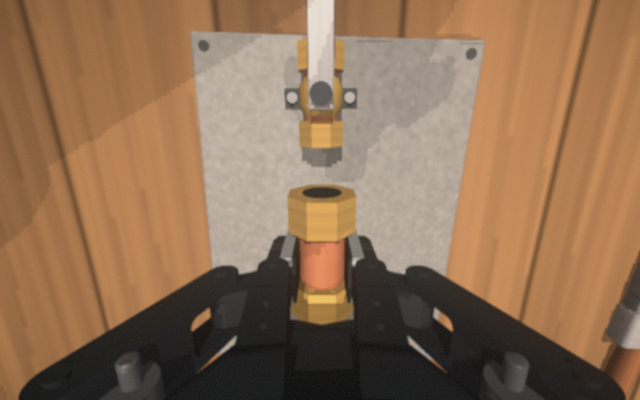

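View pics/bd3.png

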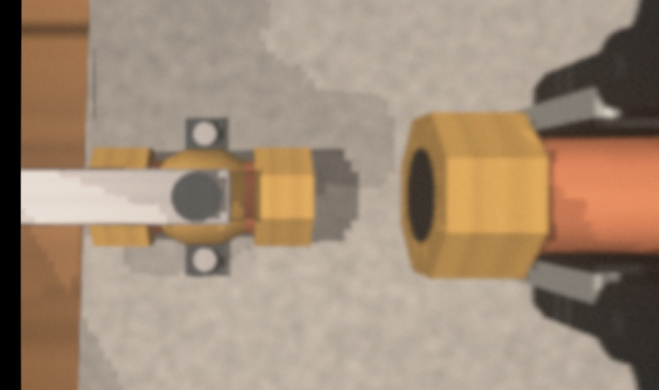

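{"name": "apply_moves", "arguments": {"rows": [[[30,-1.5,-2,0,0,0,0],[55,-1.5,-2,0,0,0,0],[70,-1.5,-2,0,0,0,0],[78,-1.5,-2,0,0,0,0],[83,-1.5,-2,0,0,0,0],[85,-1.5,-2,0,0,0,0],[85,-1.5,-2,0,0,0,0],[85,-1.5,-2,0,0,0,0],[85,-1.5,-2,0,0,0,0]]]}}

```text
time: 8.05
ee_pos: [0.485, 0.2733, 0.0163]
tcp_rot: [78.8, 89.7, -11.4]
wrist_force: [-0.6, 0.8, -1.5]
opening: 0.0225
```

{"name": "apply_moves", "arguments": {"rows": [[[0,0,0,0,0,0,0.5],[0,0,0,0,0,0,0.5],[0,0,0,0,0,0,0.5],[0,0,0,0,0,0,0.5],[-20,0,0,0,0,0,0.5],[-60,0,0,0,0,0,0.65],[-100,0,0,0,0,0,0.65],[-150,0,0,0,0,0,0.65],[-200,0,0,0,0,0,0.65],[-200,0,0,0,0,0,0.65]]]}}

```text
time: 9.05
ee_pos: [0.4857, 0.2746, 0.2239]
tcp_rot: [105.7, 89.1, 15.6]
wrist_force: [-0.1, 0.3, -0.7]
opening: 0.0556
```

```bash
python3 - <<'E'
from fit import *
from go import go
from workcell import cams
for n in("wrist","top"):
    p=cams.camera(n); cv2.imwrite(f"pics/{n}4.png",p["pixels"][:,:,::-1]); pickle.dump(p,open(n+"4.pkl","wb"))
    c=cloud(p).reshape(-1,3)
    print(np.round(fit("straight",c,.485,.273,0,rad=.04),4))
# tee grip at left arm y=+31: 
x,y,a=.466,-.138,-44.3
t=np.deg2rad(a); g=(x-.031*np.sin(t),y+.031*np.cos(t)); print(g)
go(*g,.12,a)
E
```

```text
[ 4.842e-01  2.742e-01 -4.100e-03  1.300e+03  3.484e-01]
[4.8450e-01 2.7130e-01 2.4220e-01 3.1400e+02 1.0733e+00]
(np.float64(0.4876508738483612), np.float64(-0.11581352525518421))
shift [ 97.5   3.7 389.7] rv [ 0.77  -0.003 -0.007] angle 44.1
shift [ 97.5   3.7 389.7] rv [-2.372  0.009 -0.004] angle 135.9
t 9.15 q [ 29.6   5.2   8.8  93.2  -0.2 119.8] jaw -0.2 pos [0.4845 0.2739 0.2176] open 0.0554 F [-0.6  0.2 -0.8]
```

View pics/wrist4.png

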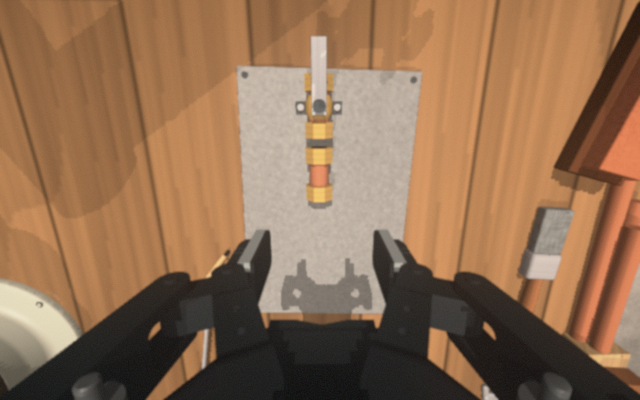

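{"name": "apply_moves", "arguments": {"rows": [[[50,4,390,0.77,0,0,0.65],[50,4,390,0.77,0,0,0.65],[50,4,390,0.77,0,0,0.65],[50,4,390,0.77,0,0,0.65],[50,4,390,0.77,0,0,0.65],[50,4,390,0.77,0,0,0.65],[50,4,390,0.77,0,0,0.65],[97,4,390,0.77,0,0,0.65],[97,4,390,0.77,0,0,0.65],[97,4,390,0.77,0,0,0.65],[97,4,390,0.77,0,0,0.65],[97,4,390,0.77,0,0,0.65]]]}}

```text
time: 10.35
ee_pos: [0.4886, -0.115, 0.1217]
tcp_rot: [134.8, 89.5, 0.6]
wrist_force: [0.2, 0.6, 0.3]
opening: 0.0552
```

```bash
python3 -c "
from go import *
go(.4877,-.1155,.015,-44.3)"
```

```text
shift [106.7  -1.    1.7] rv [ 0.002 -0.007 -0.007] angle 0.5
shift [106.7  -1.    1.7] rv [-3.14  0.01 -0.01] angle 179.9
t 10.35 q [-1.330e+01 -2.900e+00 -1.000e+01  8.240e+01  1.000e-01  1.209e+02] jaw -44.2 pos [ 0.4886 -0.115   0.1217] open 0.0552 F [0.2 0.6 0.3]
```

{"name": "apply_moves", "arguments": {"rows": [[[40,-1,1,0,0,0,0.65],[70,-1,1,0,-0.007,-0.007,0.65],[90,-1,1,0,-0.007,-0.007,0.65],[103,-1,1,0,-0.007,-0.007,0.65],[107,-1,1,0,-0.007,-0.007,0.65],[107,-1,1,0,-0.007,-0.007,0.65],[107,-1,1,0,-0.007,-0.007,0],[107,-1,1,0,-0.007,-0.007,0],[107,-1,1,0,-0.007,-0.007,0],[107,-1,1,0,-0.007,-0.007,0],[107,-1,1,0,-0.007,-0.007,0],[107,-1,1,0,-0.007,-0.007,0],[107,-1,1,0,-0.007,-0.007,0]]]}}

```text
time: 11.65
ee_pos: [0.489, -0.1151, 0.0162]
tcp_rot: [128.9, 89.9, -5.3]
wrist_force: [-0.7, 0.9, 5.9]
opening: 0.0311
```

{"name": "apply_moves", "arguments": {"rows": [[[-20,0,0,0,0,0,0],[-50,0,0,0,0,0,0],[-90,0,0,0,0,0,0],[-120,0,0,0,0,0,0],[-120,0,0,0,0,0,0],[-120,0,0,0,0,0,0]]]}}

```text
time: 12.25
ee_pos: [0.4891, -0.1152, 0.1364]
tcp_rot: [126.8, 89.9, -7.5]
wrist_force: [0.2, 0.1, -3.2]
opening: 0.0315
```

```bash
python3 -c "
from go import *
go(.4845,.21,.15,0)
from workcell import cams
p=cams.camera('wrist'); cv2.imwrite('pics/w5.png',p['pixels'][:,:,::-1])"
```

```text
shift [ -13.8 -230.  -229.8] rv [-0.772 -0.001 -0.003] angle 44.2
shift [ -13.8 -230.  -229.8] rv [ 2.37e+00 -3.00e-03  1.00e-03] angle 135.8
t 12.25 q [-13.3  -2.5  -8.1  84.3   0.  121. ] jaw -44.2 pos [ 0.4891 -0.1152  0.1364] open 0.0315 F [ 0.2  0.1 -3.2]
```

View pics/w5.png

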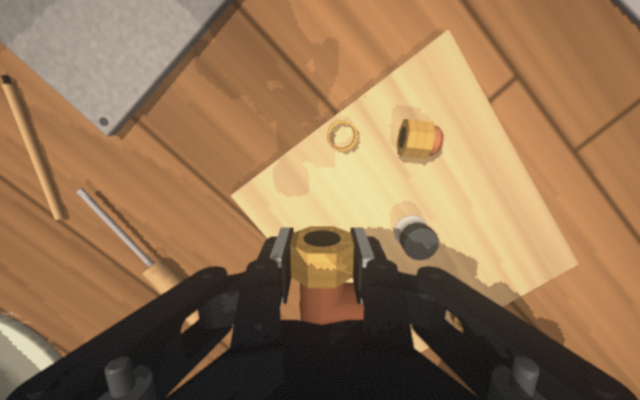

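{"name": "apply_moves", "arguments": {"rows": [[[-14,-238,-238,-0.772,0,0,0],[-14,-238,-238,-0.772,0,0,0],[-14,-238,-238,-0.772,0,0,0],[-14,-238,-238,-0.772,0,0,0],[-14,-238,-238,-0.772,0,0,0],[-14,-238,-238,-0.772,0,0,0],[-14,-238,-238,-0.772,0,0,0],[-14,-238,-238,-0.772,0,0,0],[-14,-238,-238,-0.772,0,0,0],[-14,-238,-238,-0.772,0,0,0],[-14,-238,-238,-0.772,0,0,0],[-14,-238,-238,-0.772,0,0,0]]]}}

```text
time: 13.5
ee_pos: [0.4841, 0.2205, 0.1492]
tcp_rot: [86.1, 90.0, -4.0]
wrist_force: [-0.3, -0.1, -2.4]
opening: 0.0309
```

```bash
python3 -c "
from go import *
go(.4843,.2215,.0168,0)"
```

```text
shift [ 1.324e+02  1.000e-01 -1.000e+00] rv [-0.001  0.    -0.001] angle 0.1
shift [ 1.324e+02  1.000e-01 -1.000e+00] rv [ 3.14e+00 -1.00e-03 -0.00e+00] angle 179.9
t 13.5 q [ 24.5   1.6  -2.5  85.8  -0.  114.6] jaw -0.1 pos [0.4841 0.2205 0.1492] open 0.0309 F [-0.3 -0.1 -2.4]
```

{"name": "apply_moves", "arguments": {"rows": [[[40,0,-1,0,0,0,0],[80,0,-1,0,0,0,0],[105,0,-1,0,0,0,0],[122,0,-1,0,0,0,0],[129,0,-1,0,0,0,0],[132,0,-1,0,0,0,0],[132.5,0,-1,0,0,0,0],[133,0,-1,0,0,0,0],[133,0,-1,0,0,0,0]]]}}

```text
time: 14.4
ee_pos: [0.4847, 0.2217, 0.0171]
tcp_rot: [107.0, 89.9, 16.9]
wrist_force: [-1.0, 0.1, -3.7]
opening: 0.0309
```

{"name": "apply_moves", "arguments": {"rows": [[[0,0,0,0,0,0,0.55],[0,0,0,0,0,0,0.55],[0,0,0,0,0,0,0.55],[0,0,0,0,0,0,0.55],[-20,0,0,0,0,0,0.55],[-60,0,0,0,0,0,0.6],[-100,0,0,0,0,0,0.6],[-150,0,0,0,0,0,0.6],[-150,0,50,0,0,0,0.6],[-150,0,100,0,0,0,0.6],[-150,0,130,0,0,0,0.6],[-150,0,130,0,0,0,0.6]]]}}

```text
time: 15.6
ee_pos: [0.4842, 0.0888, 0.1675]
tcp_rot: [90.8, 89.8, 0.5]
wrist_force: [0.1, 0.7, 0.6]
opening: 0.0512
```

```bash
python3 - <<'E'
from fit import *
from go import go
from workcell import cams
p=cams.camera("wrist"); cv2.imwrite(f"pics/w6.png",p["pixels"][:,:,::-1])
c=cloud(p).reshape(-1,3)
print(np.round(fit("valve",c,.4845,.353,0,rad=.045),4))
print(np.round(fit("straight",c,.485,.273,0,rad=.04),4))
print(np.round(fit("tee",c,.485,.19,0,rad=.045),4))
x,y,a=.4475,-.2695,-4.2
t=np.deg2rad(a); g=(x-.031*np.sin(t),y+.031*np.cos(t)); print(g)
go(*g,.12,a)
E
```

```text
[0.4845 0.353  0.     0.        nan]
[4.842e-01 2.740e-01 2.167e-01 6.880e+02 2.702e-01]
[ 4.837e-01  1.898e-01 -1.137e-01  3.995e+03  3.729e-01]
(np.float64(0.4497703841109566), np.float64(-0.23858325120604182))
shift [ 47.  -33.2 329. ] rv [ 0.069 -0.001 -0.003] angle 3.9
shift [ 47.  -33.2 329. ] rv [-3.073e+00  4.000e-03 -1.000e-03] angle 176.1
t 15.65 q [ 10.5  -3.9  -5.9  87.8   0.  100.8] jaw -0.3 pos [0.4843 0.0903 0.1674] open 0.0512 F [0.1 0.7 0.8]
  return _methods._mean(a, axis=axis, dtype=dtype,
  ret = ret.dtype.type(ret / rcount)
```

View pics/w6.png

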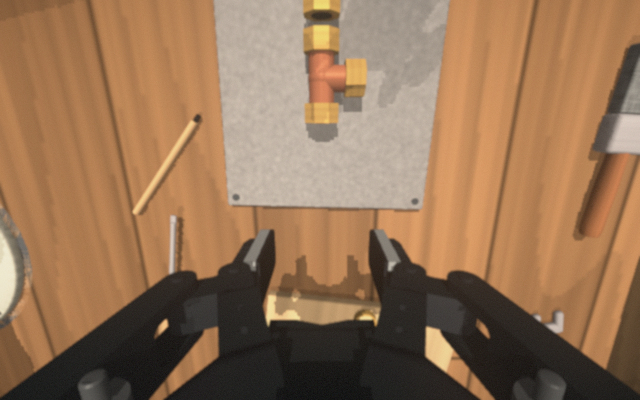

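{"name": "apply_moves", "arguments": {"rows": [[[47,-33,329,0.069,0,0,0.6],[47,-33,329,0.069,0,0,0.6],[47,-33,329,0.069,0,0,0.6],[47,-33,329,0.069,0,0,0.6],[47,-33,329,0.069,0,0,0.6],[47,-33,329,0.069,0,0,0.6],[47,-33,329,0.069,0,0,0.6],[47,-33,329,0.069,0,0,0.6],[47,-33,329,0.069,0,0,0.6],[47,-33,329,0.069,0,0,0.6],[47,-33,329,0.069,0,0,0.6]]]}}

```text
time: 16.75
ee_pos: [0.4505, -0.2373, 0.1203]
tcp_rot: [107.8, 89.8, 13.7]
wrist_force: [0.2, 0.6, 1.3]
opening: 0.0509
```

```bash
python3 - <<'E'
from fit import *
from go import go
go(.4495,-.2385,.0155,-4.2)
E
```

```text
shift [104.8  -1.2   1.4] rv [ 0.002 -0.001 -0.003] angle 0.2
shift [104.8  -1.2   1.4] rv [-3.14e+00  4.00e-03 -1.00e-03] angle 179.9
t 16.75 q [-27.8  -1.5  -8.8  82.5   0.1  66.3] jaw -4.1 pos [ 0.4505 -0.2373  0.1203] open 0.0509 F [0.2 0.6 1.3]
```

{"name": "apply_moves", "arguments": {"rows": [[[40,-1,1,0,0,0,0.6],[70,-1,1,0,0,0,0.6],[90,-1,1,0,0,0,0.6],[101,-1,1,0,0,0,0.6],[105,-1,1,0,0,0,0.6],[105,-1,1,0,0,0,0.6],[105,-1,1,0,0,0,0],[105,-1,1,0,0,0,0],[105,-1,1,0,0,0,0],[105,-1,1,0,0,0,0],[105,-1,1,0,0,0,0],[105,-1,1,0,0,0,0],[105,-1,1,0,0,0,0]]]}}

```text
time: 18.05
ee_pos: [0.4505, -0.2385, 0.0168]
tcp_rot: [93.4, 89.7, -0.7]
wrist_force: [-1.6, 1.8, 6.9]
opening: 0.0308
```

{"name": "apply_moves", "arguments": {"rows": [[[-20,0,0,0,0,0,0],[-50,0,0,0,0,0,0],[-90,0,0,0,0,0,0],[-120,0,0,0,0,0,0],[-120,0,0,0,0,0,0],[-120,0,0,0,0,0,0]]]}}

```text
time: 18.65
ee_pos: [0.4502, -0.2387, 0.1372]
tcp_rot: [87.7, 89.6, -6.4]
wrist_force: [-0.5, 0.2, -2.6]
opening: 0.0309
```

```bash
python3 -c "
from go import *
go(.484,.129,.136,0)
from workcell import cams
p=cams.camera('wrist'); cv2.imwrite('pics/w7.png',p['pixels'][:,:,::-1])"
```

```text
shift [   1.2    7.4 -369.2] rv [-0.072  0.    -0.006] angle 4.1
shift [   1.2    7.4 -369.2] rv [ 3.07e+00 -1.00e-02 -1.00e-03] angle 175.9
t 18.65 q [-28.   -1.7  -7.2  84.2   0.1  66.1] jaw -4.1 pos [ 0.4502 -0.2387  0.1372] open 0.0309 F [-0.5  0.2 -2.6]
```

View pics/w7.png

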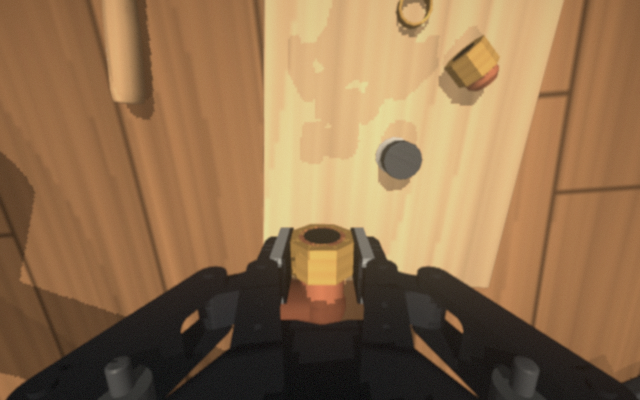

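{"name": "apply_moves", "arguments": {"rows": [[[1,8,-369,-0.072,0,0,0],[1,8,-369,-0.072,0,0,0],[1,8,-369,-0.072,0,0,0],[1,8,-369,-0.072,0,0,0],[1,8,-369,-0.072,0,0,0],[1,8,-369,-0.072,0,0,0],[1,8,-369,-0.072,0,0,0],[1,8,-369,-0.072,0,0,0],[1,8,-369,-0.072,0,0,0],[1,8,-369,-0.072,0,0,0],[1,8,-369,-0.072,0,0,0],[1,8,-369,-0.072,0,0,0]]]}}

```text
time: 19.9
ee_pos: [0.484, 0.128, 0.1351]
tcp_rot: [90.7, 89.8, 0.6]
wrist_force: [-0.3, 0.1, -1.3]
opening: 0.0307
```

```bash
python3 -c "
from go import *
go(.484,.1285,.0175,0)"
```

```text
shift [117.6  -0.5  -0.5] rv [-0.001 -0.    -0.004] angle 0.2
shift [117.6  -0.5  -0.5] rv [ 3.14  -0.006  0.   ] angle 179.9
t 19.9 q [ 1.480e+01 -2.800e+00 -8.500e+00  8.410e+01 -1.000e-01  1.049e+02] jaw -0.1 pos [0.484  0.128  0.1351] open 0.0307 F [-0.3  0.1 -1.3]
```

{"name": "apply_moves", "arguments": {"rows": [[[40,0,-0.5,0,0,0,0],[75,0,-0.5,0,0,0,0],[95,0,-0.5,0,0,0,0],[109,0,-0.5,0,0,0,0],[115,0,-0.5,0,0,0,0],[117,0,-0.5,0,0,0,0],[118,0,-0.5,0,0,0,0],[118,0,-0.5,0,0,0,0],[118,0,-0.5,0,0,0,0]]]}}

```text
time: 20.8
ee_pos: [0.485, 0.1287, 0.0179]
tcp_rot: [94.2, 89.7, 4.1]
wrist_force: [-0.5, -0.0, -2.7]
opening: 0.0308
```

{"name": "apply_moves", "arguments": {"rows": [[[0,0,0,0,0,0,0.55],[0,0,0,0,0,0,0.55],[0,0,0,0,0,0,0.55],[0,0,0,0,0,0,0.55],[-20,0,0,0,0,0,0.55],[-60,0,0,0,0,0,0.6],[-100,0,0,0,0,0,0.6],[-150,0,0,0,0,0,0.6],[-150,0,50,0,0,0,0.6],[-150,0,100,0,0,0,0.6],[-150,0,130,0,0,0,0.6],[-150,0,130,0,0,0,0.6]]]}}

```text
time: 22.0
ee_pos: [0.4839, -0.0043, 0.168]
tcp_rot: [87.0, 89.7, -3.3]
wrist_force: [-0.3, -0.9, 0.1]
opening: 0.0515
```

```bash
python3 - <<'E'
from fit import *
from go import go
from workcell import cams
p=cams.camera("wrist"); cv2.imwrite(f"pics/w8.png",p["pixels"][:,:,::-1])
c=cloud(p).reshape(-1,3)
print(np.round(fit("tee",c,.484,.19,0,rad=.045),4))
print(np.round(fit("elbow",c,.484,.098,0,rad=.045),4))
x,y,a=.5845,-.142,-49.5
t=np.deg2rad(a); g=(x-.006*np.cos(t),y-.006*np.sin(t)); print(g)
go(*g,.12,a+90)
E
```

```text
[ 4.837e-01  1.900e-01 -1.968e-01  6.420e+02  2.795e-01]
[ 4.843e-01  9.760e-02 -3.477e-01  3.103e+03  4.912e-01]
(np.float64(0.5806033117100189), np.float64(-0.1374375642063998))
shift [ 48.4  96.9 134.2] rv [-0.711  0.002 -0.005] angle 40.7
shift [ 48.4  96.9 134.2] rv [ 2.43e+00 -7.00e-03 -2.00e-03] angle 139.3
t 22.05 q [-0.3 -5.2 -7.1 87.8  0.  89.9] jaw -0.2 pos [ 0.484  -0.0028  0.168 ] open 0.0509 F [-0.7  0.7 -0.5]
```

View pics/w8.png

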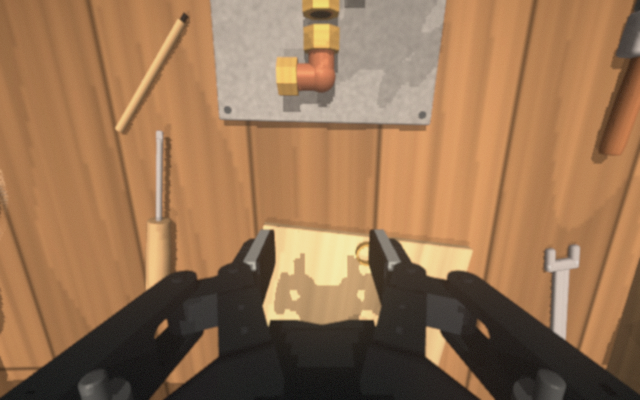

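{"name": "apply_moves", "arguments": {"rows": [[[48,97,134,-0.711,0,0,0.6],[48,97,134,-0.711,0,0,0.6],[48,97,134,-0.711,0,0,0.6],[48,97,134,-0.711,0,0,0.6],[48,97,134,-0.711,0,0,0.6],[48,97,134,-0.711,0,0,0.6],[48,97,134,-0.711,0,0,0.6],[48,97,134,-0.711,0,0,0.6],[48,97,134,-0.711,0,0,0.6]]]}}

```text
time: 22.95
ee_pos: [0.5808, -0.1365, 0.121]
tcp_rot: [51.7, 89.6, 2.2]
wrist_force: [-0.9, 0.6, -0.1]
opening: 0.0515
```

```bash
python3 - <<'E'
from fit import *
from go import go
go(.5806,-.1375,.0155,40.5)
E
```

```text
shift [105.5  -1.3   0.2] rv [-0.001  0.004 -0.005] angle 0.4
shift [105.5  -1.3   0.2] rv [ 3.141 -0.008 -0.006] angle 180.0
t 22.95 q [-13.3  10.2   3.7  83.1   0.1  36.3] jaw 40.5 pos [ 0.5808 -0.1365  0.121 ] open 0.0515 F [-0.9  0.6 -0.1]
```

{"name": "apply_moves", "arguments": {"rows": [[[40,-1,0,0,0.004,-0.005,0.6],[70,-1,0,0,0.004,-0.005,0.6],[90,-1,0,0,0.004,-0.005,0.6],[101,-1,0,0,0.004,-0.005,0.6],[105,-1,0,0,0.004,-0.005,0.6],[105,-1,0,0,0.004,-0.005,0.6],[105,-1,0,0,0.004,-0.005,0],[105,-1,0,0,0.004,-0.005,0],[105,-1,0,0,0.004,-0.005,0],[105,-1,0,0,0.004,-0.005,0],[105,-1,0,0,0.004,-0.005,0],[105,-1,0,0,0.004,-0.005,0],[105,-1,0,0,0.004,-0.005,0]]]}}

```text
time: 24.25
ee_pos: [0.5815, -0.1373, 0.0175]
tcp_rot: [38.2, 89.9, -11.4]
wrist_force: [-0.2, 0.9, 5.3]
opening: 0.0309
```

{"name": "apply_moves", "arguments": {"rows": [[[-20,0,0,0,0,0,0],[-50,0,0,0,0,0,0],[-90,0,0,0,0,0,0],[-120,0,0,0,0,0,0],[-120,0,0,0,0,0,0],[-120,0,0,0,0,0,0]]]}}

```text
time: 24.85
ee_pos: [0.5816, -0.1374, 0.1381]
tcp_rot: [37.4, 89.8, -12.2]
wrist_force: [-0.4, -0.3, -1.8]
opening: 0.031
```

```bash
python3 -c "
from go import *
go(.5465,.190,.136,90)
from workcell import cams
p=cams.camera('wrist'); cv2.imwrite('pics/w9.png',p['pixels'][:,:,::-1])"
```

```text
shift [   1.7  185.7 -271.9] rv [-0.865  0.004 -0.001] angle 49.5
shift [   1.7  185.7 -271.9] rv [ 2.277e+00 -1.000e-03 -5.000e-03] angle 130.5
t 24.85 q [-13.3  10.4   5.8  85.2   0.   36.3] jaw 40.5 pos [ 0.5816 -0.1374  0.1381] open 0.031 F [-0.4 -0.3 -1.8]
```

View pics/w9.png

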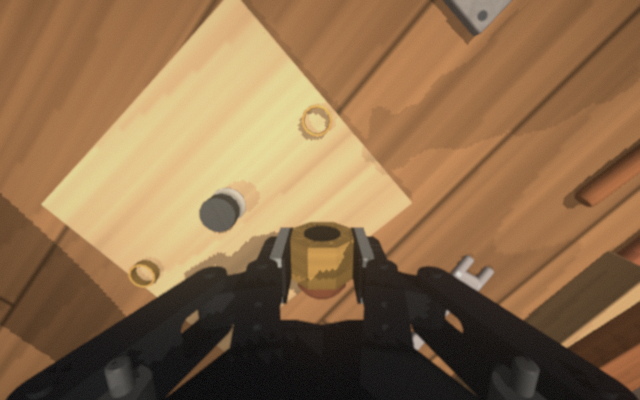

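{"name": "apply_moves", "arguments": {"rows": [[[2,186,-272,-0.865,0,0,0],[2,186,-272,-0.865,0,0,0],[2,186,-272,-0.865,0,0,0],[2,186,-272,-0.865,0,0,0],[2,186,-272,-0.865,0,0,0],[2,186,-272,-0.865,0,0,0],[2,186,-272,-0.865,0,0,0],[2,186,-272,-0.865,0,0,0],[2,186,-272,-0.865,0,0,0],[2,186,-272,-0.865,0,0,0],[2,186,-272,-0.865,0,0,0],[2,186,-272,-0.865,0,0,0]]]}}

```text
time: 26.1
ee_pos: [0.5463, 0.1895, 0.1346]
tcp_rot: [-13.1, 89.9, -13.2]
wrist_force: [0.8, -0.8, -0.4]
opening: 0.0308
```

```bash
python3 -c "
from go import *
go(.5475,.1898,.018,90)
from workcell import cams
p=cams.camera('wrist'); cv2.imwrite('pics/w10.png',p['pixels'][:,:,::-1])"
```

```text
shift [116.6   0.4   1. ] rv [-0.001  0.002  0.   ] angle 0.1
shift [116.6   0.4   1. ] rv [ 3.14e+00  1.00e-03 -2.00e-03] angle 179.9
t 26.1 q [19.2  7.9  2.6 84.6 -0.  19.2] jaw 89.9 pos [0.5463 0.1895 0.1346] open 0.0308 F [ 0.8 -0.8 -0.4]
```

View pics/w10.png

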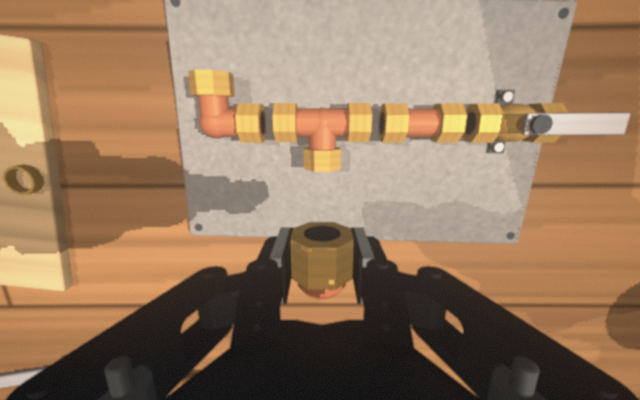

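{"name": "apply_moves", "arguments": {"rows": [[[40,0,1,0,0,0,0],[75,0,1,0,0,0,0],[95,0,1,0,0,0,0],[109,0,1,0,0,0,0],[114,0,1,0,0,0,0],[116,0,1,0,0,0,0],[117,0,1,0,0,0,0],[117,0,1,0,0,0,0],[117,0,1,0,0,0,0]]]}}

```text
time: 27.05
ee_pos: [0.548, 0.1898, 0.0185]
tcp_rot: [3.1, 89.8, 3.0]
wrist_force: [-0.4, -0.5, -0.9]
opening: 0.031
```

{"name": "apply_moves", "arguments": {"rows": [[[0,0,0,0,0,0,0.55],[0,0,0,0,0,0,0.55],[0,0,0,0,0,0,0.55],[0,0,0,0,0,0,0.55],[-20,0,0,0,0,0,0.55],[-60,0,0,0,0,0,0.6],[-100,0,0,0,0,0,0.6],[-150,0,0,0,0,0,0.6],[-190,0,40,0,0,0,0.6],[-190,0,80,0,0,0,0.6],[-190,0,80,0,0,0,0.6],[-190,0,80,0,0,0,0.6]]]}}

```text
time: 28.25
ee_pos: [0.6279, 0.1895, 0.207]
tcp_rot: [-50.2, 90.0, -50.3]
wrist_force: [-0.9, -0.2, -0.6]
opening: 0.051
```

```bash
python3 - <<'E'
from fit import *
from go import go
from workcell import cams
p=cams.camera("wrist"); cv2.imwrite(f"pics/w11.png",p["pixels"][:,:,::-1])
c=cloud(p).reshape(-1,3)
T={}
for n,(x,y,r) in dict(valve=(.4845,.353,.045),straight=(.484,.273,.036),tee=(.484,.19,.042),elbow=(.484,.098,.045),cap=(.553,.19,.024)).items():
    T[n]=fit(n,c,x,y,0,rad=r); print(n,np.round(T[n],4))
    q=c[(np.hypot(c[:,0]-x,c[:,1]-y)<r)&(c[:,2]>.03)&(c[:,2]<.055)]; print(np.percentile(q[:,2],95))
def rel(a,b):
    d=np.array(T[a][:2])-T[b][:2];t=np.deg2rad(T[b][2]);return np.round([np.cos(t)*d[0]+np.sin(t)*d[1],-np.sin(t)*d[0]+np.cos(t)*d[1]],4)
for a,b in [("straight","valve"),("tee","valve"),("straight","tee"),("elbow","tee"),("tee","elbow"),("cap","tee"),("tee","cap")]: print(a,b,rel(a,b))
p=cams.camera("top");w=cloud(p).reshape(-1,3)
m=(abs(w[:,2]-.044)<.003)&(np.hypot(w[:,0]-.522,w[:,1]+.212)<.03);print("jar",w[m].mean(0),m.sum())
go(.5,.1,.2,90)
E
```

```text
valve [ 4.8460e-01  3.5500e-01 -8.6370e-01  2.0790e+03  1.8899e+00]
0.04495520272961732
straight [4.844e-01 2.737e-01 4.199e-01 2.357e+03 4.260e-01]
0.04476351169610833
tee [ 4.839e-01  1.899e-01 -1.003e-01  3.446e+03  3.999e-01]
0.04466354851927624
elbow [ 4.842e-01  9.800e-02 -5.478e-01  2.470e+03  4.850e-01]
0.04440873421775092
cap [ 5.525e-01  1.898e-01 -2.815e-01  8.810e+02  4.501e-01]
0.0447373332905987
straight valve [ 0.001  -0.0813]
tee valve [ 0.0018 -0.1651]
straight tee [0.0003 0.0838]
elbow tee [ 0.0005 -0.0919]
tee elbow [-0.0012  0.0919]
cap tee [0.0685 0.    ]
tee cap [-0.0685 -0.0002]
jar [ 0.52167695 -0.21497275  0.04369228] 106
shift [   8.2  -89.7 -126.7] rv [-0.001  0.002  0.   ] angle 0.1
shift [   8.2  -89.7 -126.7] rv [ 3.141e+00  0.000e+00 -3.000e-03] angle 179.9
t 28.35 q [16.8 19.5 24.6 95.  -0.  16.9] jaw 89.9 pos [0.6267 0.1896 0.2085] open 0.0515 F [-0.5 -0.1  0.1]
```

View pics/w11.png

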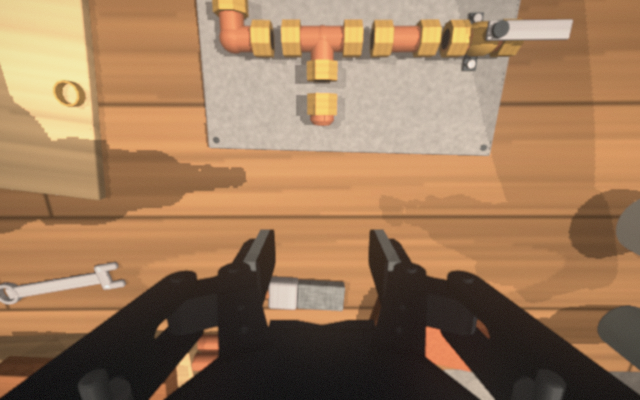

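```bash
python3 -c "
from workcell import bot
print(bot.job_done())"
```

```text
the job is handed in; nothing more can be done
None
```

I placed the connector, tee, elbow and end cap on the grey board, each gripped once, and handed the job in with about 28 s of the 102 s used. `job_done()` reports no verdict, so what follows are my own last checks.

| Check (final wrist camera fit) | Measured | Target |
|---|---|---|
| Connector from valve, along the line | about 79 to 81 mm | 79 mm |
| Connector from tee, along the line | 83.8 mm | 84 mm |
| Elbow from tee, along the line | 91.9 mm | 92 mm |
| Cap from tee, behind it | 68.5 mm | 69 mm |
| Tee from valve, along the line | about 163 to 165 mm | 163 mm |

- **In line and turned right:** every piece is within 2 mm of the line and within 1° of its direction. All lie flat, with tops near 44 mm. The final picture shows the tee's outlet pointing behind, facing the cap, and the elbow's free mouth to the front.
- **Flux jar:** the top camera shows it where it started, to within 0.3 mm. The gripper is open and clear of everything.
- **Where checks disagreed:** the final fit of the valve itself was poor, because the lever hides part of it. It put the valve about 2.5 mm further left and turned about 1° compared with my earlier readings of its middle and mouth. The cameras also differ from each other by 2 to 3 mm. Both are inside the tolerances.

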